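# Set up the folding bench stand for the timer

## Robot

A 6-joint arm with a two-finger parallel gripper is mounted at the origin on a cart in front of the work surface, level with it; the furniture and walls round the work are solid. World frame = base frame: x ahead of the robot, y to its left, z up, the work surface at z = 0. Lengths are in mm, angles in rad, forces in N, time in s.
With the tool pointing down it reaches from about 400 to 925 mm from the base axis. Payload 3.4 kg.
Tool frame: the origin (TCP) lies at the very end of the fingers, on their centre line; the grasp point (between the pads) lies r.grip_point_offset behind it (r.grip_point_offset is the distance from the TCP to the grasp point, in mm); z points along the fingers, y is the line along which they close (so a half turn about z gives the same grasp; the last joint's range is limited). The gripper opens to 85 mm and grips with 20 to 120 N. Pads are 22 mm wide; open, the fingers measure 114 mm over their backs; the gripper's body (76 mm by 85 mm) begins 54 mm behind the grasp point. The pads swing forward as they close: fully open they stand 13 mm farther back than shut.
Start: joints at [1.056, 0.307, 1.506, -0, 1.328, -0.073], TCP at [245.354, 520.031, 231.305] pointing down, gripper open.
Joint ranges: [-3.12, 3.12], [-1.05, 2.28], [0.14, 2.33], [-1.42, 4.57], [0.1, 2.73], [-2.68, 2.68]. Speed limits (rad/s): [2.57, 2.57, 3.14, 3.14, 3.14, 3.14].

## Interface

Orientations are given as a unit quaternion [w, x, y, z].
In Python, from cell import r gives the robot as it stands. The module is installed in compiled form; this text tells all that it offers.
- The arm moves only by the tool servo_tool, never from a script. Its argument "plan" is text: rows parted by semicolons, each of 5 numbers parted by spaces: the closure in counts, from 0 (fully open) to 255 (shut), then the shift along the tool's x, y, z as a fraction of full scale, then the turn about the tool's z as a fraction of full scale. In form: grip tx ty tz twist; .... A call has 1 to 8 rows; each row is the pose to reach, as a shift and turn from the pose commanded when the call began, along the tool's axes at that moment; what a row does not reach only later rows make up. Full scale, the value 1, is 0.15 m for a shift and 90 degrees for a turn. A row lasts 1/10 s, in which the tool goes at most 50 mm and 8.59 degrees, less where a joint would pass 70% of its speed; a pose out of reach is approached as far as the arm can. A call with a number of a shift or a turn outside -1 to 1 is refused whole. A call with a gripper value outside its range is refused whole. The fingers move at their own pace and stop on an object; "grip_force" is the grip in N (left out, the last holds). Time passes only in rows, so rows that repeat a pose let the fingers close. It gives the time, the measured TCP pose, the force, the opening and the grip force at its end, in the units of the state.
- r.observe(): the state, without advancing time (a new reading comes with each control period).
- r.get_image(name): name is "side" or "top" or "wrist"; returns a dict with "color" (400x640x3 uint8, blue, green, red), "fx", "fy", "cx", "cy" (pixels), "R" (3x3) and "t" (3): a world point X has camera coordinates R X + t; the wrist camera has in their place "tool_from_camera" (4x4, takes a point from camera to tool coordinates, whose origin is the TCP and whose axes are the flange's). Camera axes: x right, y down, z forward; pixel columns grow to the right and rows downward; lengths in mm; the calibration is good to about 2 mm. A picture is of the moment at which its call begins: read the wrist's pose just before it. There is no depth.
- r.sign_off(): hands the job in; it is judged then, once.
The state is a dict: "clock": time; "joint_positions": joint angles; "qvel": joint speeds; "effort": joint torques, N m; "ee_pos": TCP position; "tool_rot": TCP orientation; "force": force on the tool from outside, world axes, zero at the start; "moment": the same for the moment, N m; "width": opening from 0.0 (shut) to 1.0 (fully open); "grasp_force": force on a finger pad.
Only numpy, scipy, OpenCV 4.12 (cv2) and the standard library are available. Lean on these libraries where they do the work, as an engineer would, in place of code of your own. Each camera call takes 0.05 s, during which the arm holds its last target. There are 200 camera calls.

## Task

Set up the folding stand for the timer: push its blue prop leg out by the red thumb tab until it clicks home against its stop, straight behind the panel, without forcing the hinge. Then ease the white panel back gently until the foot of the leg sits down in the slot on the base, and stand the timer on the ledge, upright against the panel near its middle, display outwards. Do not shove the other things about.

Things in the scene. Friction and masses are not known exactly. Their poses are not given: they have to be found in the camera images.
- stand: Grey base plate of the folding stand, 150 mm deep (x) x 130 mm wide (y), top 14 mm above the worktop, held fast on suction feet. Origin at the centre of its underside on the worktop; x points from the panel's ledge (front, robot side) to the back, z up. The panel's hinge line runs along y at x = -55 mm, z = 24 mm.
- stand_panel: White panel, 110 mm wide (y), 5 mm thick, 105 mm high (z), hinged on the base at its lower edge. Origin on the hinge line in its mid plane; x out of its back, z up along it, y left seen from the front. Starts about upright (0 to 7 deg forward). Stiff hinge (0.13 N m); with the leg out it sinks back by itself beyond about 15 deg. Seated on its leg it leans back about 22 deg.
- stand_leg: Blue prop leg, a flat frame 5 mm thick (x), hinged up the middle of the panel's back. Origin on the hinge axis, 8.5 mm behind the panel's origin; z up the axis, y along the leg to its free edge at 92 mm. Folded, its y is the panel's y and 37 mm of it stand out past the panel's left edge; it starts 3 to 29 deg open. It swings back to a hard stop at 90 deg, straight behind the panel.
- leg_tab (a point): Middle of the red thumb sleeve on the leg's upper arm: 78 mm from the hinge axis, 84 mm up the leg. Sleeve 26 mm long, 34 high, 7.5 thick (soft: the solid arm is 5 mm); the upper arm spans 68 to 100 mm up the leg. Push on its front face: under 1 N swings it freely up to 80 deg if done slowly (over 1.5 N straight back here tips the panel instead). More than 30 N bends the hinge.
- leg_foot (a point): Lowest point of the leg's black rubber foot (8 mm ball) under the leg's free edge, 86 mm from the leg's hinge axis and 31 mm up the leg.
- leg_slot (a point): Middle of the floor of the slot in which the foot belongs, in the middle of the base near its back: between two steel cheeks 11 mm apart (y), 40 mm long (x), with round tops 9.5 mm above the floor.
- panel_top (a point): Middle of the panel's upper edge.
- timer_centre (a point): Middle of the white count-down timer, 28 mm thick (x), 66 mm wide (y), 62 mm high (z), 70 g, standing upright on the worktop; the point lies 31 mm above its underside. Its x axis points from the display through to its flat back, z up. The block's flat back is 14 mm behind this point.
- timer_display (a point): Point on the timer's display side, 14 mm in front of its middle.
- wash_bottle: Bystander: squeeze wash bottle with a red cap and bent nozzle, 215 mm high; origin at the centre of its underside.
- cylinder_100: Bystander: 100 ml measuring cylinder on a blue foot, 216 mm high; origin at the centre of its underside.
- cap_box: Bystander: open orange box, 68 x 100 x 60 mm; origin at the centre of its underside.
- marker: Bystander: marker lying on the worktop, 131 mm long; origin under its middle.
- panel_ledge (a point): Middle of the ledge across the panel's foot, on its upper face, 19 mm in front of the panel's mid plane; axes as the panel's. The ledge is 110 mm wide and 34 mm deep, from the panel's front face (2.5 mm in front of its mid plane) to a front lip 4 mm thick that rises 7 mm.
- leg_catch_ball (a point): Brass ball of the spring catch, on a steel tongue behind the panel. From about 82 deg open the leg rides up over it: the push needed at the tab grows to 8 to 10 N some 4 mm (tab travel) before the stop, then drops as the leg clicks over and goes home against the stop, where the catch holds it. Let go before the click, it is pushed back about 5 deg short of the stop.

How it is judged (in metres and radians):
On the way, in this order (a step that is already met when the one before it is completed fails the run):
1. the leg is swung out to its stop (foot within 2.5 mm of straight behind its hinge) while its foot is still above the slot (y of leg_foot in the frame of stand_panel below 0.0025 m and height (world z) of leg_foot above 0.028 m), for 0.2 s.
2. the panel is eased back and the foot sits on the floor of the slot (z of leg_foot in the frame of leg_slot below 0.003 m and y of leg_foot in the frame of leg_slot between -0.004 and 0.004 m), for 0.2 s.
At the end, for the whole second after the job is handed in: Leg at its stop (foot within 4 mm of straight behind its hinge), foot on the slot floor (within 3 mm), and the timer at rest on the ledge, display outwards, its middle within 22 mm of the panel's middle line, its back against the panel (within 12 mm and 0.2 rad) (all of step 2 and y of leg_foot in the frame of stand_panel below 0.004 m and x of timer_centre in the frame of stand_panel above -0.027 m and z of timer_centre in the frame of stand_panel between 0.027 and 0.039 m and y of timer_centre in the frame of stand_panel between -0.022 and 0.022 m and x of timer_display in the frame of stand_panel below -0.024 m and angle between the z axis of stand_panel and the z axis of timer_centre, either way round below 0.2 rad and angle between the x axis of stand_panel and the x axis of timer_centre, either way round below 0.25 rad and contact force between timer and stand_panel above 0.1 N and linear speed of timer below 0.02 m/s); the robot touches nothing.
It fails at once if the leg is forced: the gripper or arm presses it with more than 30 N (contact force between any of the fingers, the arm and stand_leg above 30 N).
It fails at once if the panel is pressed with more than 20 N (contact force between any of the fingers, the arm and stand_panel above 18 N).
It fails at once if the panel is let fall or slammed back: its upper edge moves faster than about 0.12 m/s (angular speed of stand_panel above 1.2 rad/s).
It fails at once if a bystander is shifted by more than 30 mm (distance of any of wash_bottle, cylinder_100, cap_box, marker from where it was at the start of the episode above 0.03 m).
It fails at once if the timer is knocked over or dropped (angle between timer_centre's own z axis and vertical above 0.8 rad).
It also fails if it takes over 67 s, if anything falls off the work surface, if the arm or the gripper's body presses on something with over 40 N, if the wrist force passes 120 N, or if a joint passes its speed limit or range.

## Working session

There is one attempt and no reset: what is moved stays moved. The work goes in short steps, Python scripts to look and compute and a tool call to move; the robot and the scene stay as the last step left them, time stands still between calls to the robot, and variables do not carry over. Pictures are saved under pics/ and viewed, at most 10 in all, crops included, and the job is handed in when it is done.

Besides the shell and the picture viewer there is one more tool, called after "Emit:" by a JSON object that holds its "name" and its "arguments", one argument or row to a line. servo_tool: Moves the arm, as the interface text tells. Shift numbers are shares of 0.15 m and turn numbers shares of 90 degrees, none past 1 either way. Its arguments: {"type":"object","properties":{"plan":{"type":"string"},"grip_force":{"type":"number"}},"required":["plan"]}

```bash
mkdir -p pics
cat > h.py <<'E'
import numpy as np, cv2
from cell import r
def ray(im,u,v):
    R=np.array(im["R"]);t=np.array(im["t"]);d=R.T@np.array([(u-im["cx"])/im["fx"],(v-im["cy"])/im["fy"],1]);return -R.T@t,d
def onz(im,u,v,z):
    o,d=ray(im,u,v);return o+d*(z-o[2])/d[2]
def tri(*l):
    A=0;b=0
    for im,u,v in l:
        o,d=ray(im,u,v);d=d/np.linalg.norm(d);P=np.eye(3)-np.outer(d,d);A=A+P;b=b+P@o
    return np.linalg.solve(A,b)
def proj(im,X):
    c=np.array(im["R"])@X+im["t"];return c[0]/c[2]*im["fx"]+im["cx"],c[1]/c[2]*im["fy"]+im["cy"]
def mat(q):
    from scipy.spatial.transform import Rotation as Ro
    return Ro.from_quat([q[1],q[2],q[3],q[0]]).as_matrix()
E
python3 - <<'E'
from h import *
s=r.observe();print(s,r.grip_point_offset);print(mat(s["tool_rot"]).round(3))
for n in("side","top"):
    im=r.get_image(n);cv2.imwrite(f"pics/{n}1.png",im["color"]);print(n,-np.array(im["R"]).T@im["t"],im["fx"],np.round(im["R"],2))
E
```

```text
{'clock': 0.0, 'joint_positions': array([ 1.05650756e+00,  3.07587362e-01,  1.50767147e+00, -2.04558893e-05,
        1.32838037e+00, -7.35048797e-02]), 'qvel': array([-8.18420370e-04,  1.34109372e-04, -3.24796355e-05,  5.60994075e-04,
       -4.61647935e-04, -1.37512643e-03]), 'effort': array([ 6.51163646e-04, -4.57552242e+01, -2.51921439e+01,  2.63109414e-04,
        1.34527049e-02, -1.13706275e-05]), 'ee_pos': array([245.013965  , 519.42284678, 230.37352416]), 'tool_rot': array([-2.86926158e-04,  2.18609583e-01,  9.75811869e-01, -9.82276018e-04]), 'force': array([0.59378007, 0.92363449, 0.12527773]), 'moment': array([ 0.02992227, -0.02357043, -0.03474381]), 'grasp_force': 0.0, 'width': 0.9966709592442144} 18.700000000000003
[[-0.904  0.427 -0.001]
 [ 0.427  0.904 -0.002]
 [ 0.    -0.002 -1.   ]]
side [652.96899778 850.14493558 894.21645435] 429.56513680792466 [[-1.    0.08 -0.01]
 [ 0.07  0.66 -0.75]
 [-0.05 -0.75 -0.66]]
top [ 376.77832441  -26.43353168 1342.40459923] 410.8961879974347 [[-0.02 -1.   -0.02]
 [-0.98  0.02 -0.17]
 [ 0.17  0.02 -0.98]]
```

View pics/side1.png

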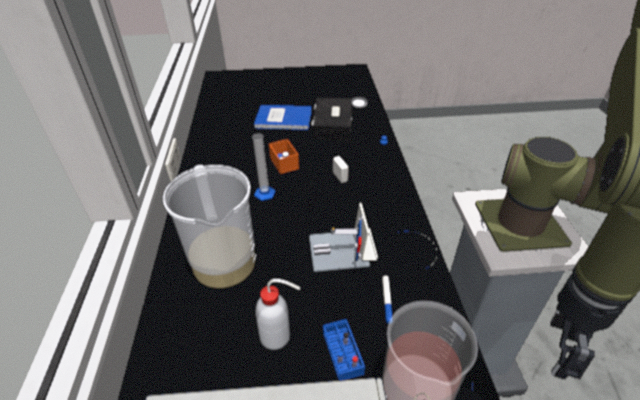

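View pics/top1.png

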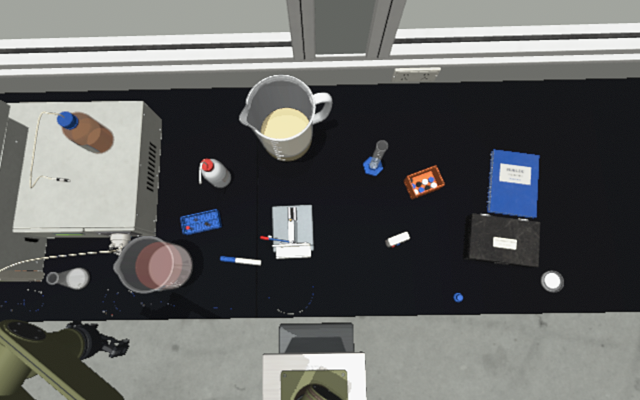

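The side view shows the stand at about (340,250), the timer at (340,168) and the bottle at (272,320). In the top view the stand is at (293,232), its red tab at (266,238) and the timer at (398,239). Next I'll crop closer.

Run:
```python
from h import *
a=cv2.imread("pics/top1.png")[195:270,250:330];b=cv2.imread("pics/side1.png")[200:275,305:385]
f=lambda x:cv2.resize(x,None,fx=5,fy=5,interpolation=cv2.INTER_CUBIC)
c=cv2.imread("pics/top1.png")[222:258,376:420];d=cv2.imread("pics/side1.png")[150:186,320:364]
g=lambda x:cv2.resize(x,(400,220),interpolation=cv2.INTER_CUBIC)
cv2.imwrite("pics/c1.png",np.vstack([np.hstack([f(a),f(b)]),np.hstack([g(c[:,:]),g(d)])])[:600])
it,js=r.get_image("top"),r.get_image("side")
for im,o,h in((it,(250,195),(80,75)),(js,(305,200),(80,75))):
    p=im["color"][o[1]:o[1]+h[1],o[0]:o[0]+h[0]].astype(int)
    for nm,m in(("red",(p[...,2]>110)&(p[...,1]<70)),("white",(p.min(2)>215))):
        n,l,st,ce=cv2.connectedComponentsWithStats(m.astype(np.uint8))
        for i in range(1,n):
            if st[i,4]>4: print(nm,ce[i]+o,st[i])
for im,o,h in((it,(376,222),(44,36)),(js,(320,150),(44,36))):
    p=im["color"][o[1]:o[1]+h[1],o[0]:o[0]+h[0]].astype(int)
    m=(p.min(2)>90).astype(np.uint8);c=max(cv2.findContours(m,0,2)[0],key=cv2.contourArea);print("timer",cv2.minAreaRect(c+np.array(o)),cv2.approxPolyDP(c,1.5,True)[:,0]+o)
```

```text
red [263.84 237.48] [10 41  9  4 25]
white [289. 212.] [39 12  1 11 11]
white [294. 212.] [44 12  1 11 11]
white [290.50909091 231.05454545] [ 38  26   6  21 110]
white [292.97263682 250.41044776] [ 23  47  38  16 402]
white [254.72972973 261.54054054] [ 0 65 11  4 37]
red [358.92857143 243.33333333] [52 36  5 16 42]
white [363.375      215.91666667] [56  6  6 21 24]
white [368.  230.2] [62 28  3  5 10]
white [345.5        231.03448276] [31 30 20  3 58]
white [369.11560694 250.21965318] [ 59  36  12  24 173]
white [320.41666667 244.91666667] [10 44 11  2 12]
timer ((397.362060546875, 238.6551513671875), (8.541985511779785, 23.95469856262207), 68.19859313964844) [[408 233]
 [403 232]
 [388 238]
 [386 241]
 [387 245]
 [393 245]
 [408 239]]
timer ((340.5, 169.0), (26.0, 15.0), 90.0) [[335 156]
 [333 158]
 [334 173]
 [342 182]
 [346 181]
 [348 166]
 [339 156]]
```

View pics/c1.png

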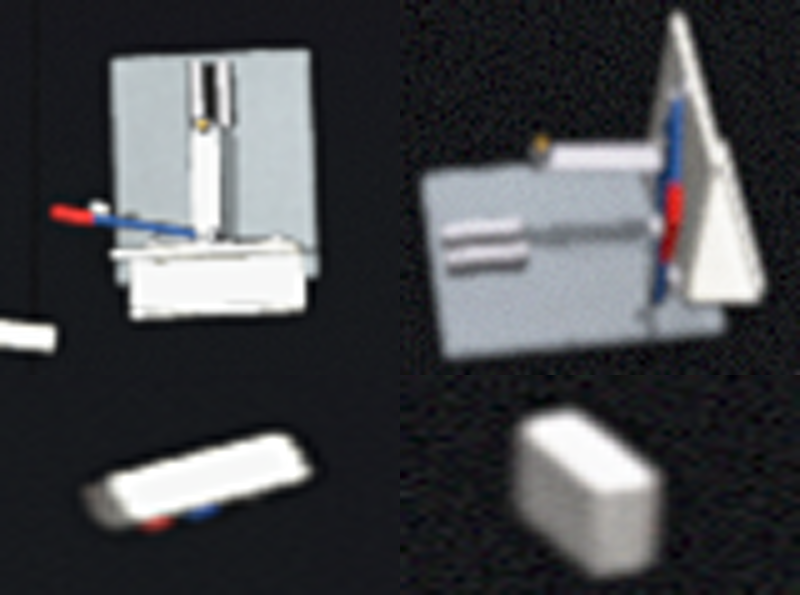

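Top view: the base corners are at px (272,206.6), (312,204.6), (313.6,250.6) and (273.6,252). The leg is about 10° open with its red tab at (264,237.5). The timer's top face is at (387.6,240.3), (407,231.5), (410,237.5) and (391,245.7). The coloured buttons, so the display, face the robot.

Run:
```python
from h import *
t,s=r.get_image("top"),r.get_image("side")
P=[onz(t,u,v,14) for u,v in((272,206.6),(312,204.6),(313.6,250.6),(273.6,252))]
print(np.round(P,0),np.mean(P,0).round(1))
P2=[onz(s,305+u/5,200+v/5,14) for u,v in((422,175),(445,355))] 
P2=[onz(s,305+(u-400)/5,200+v/5,14) for u,v in((422,175),(445,355),(725,330))];print("side",np.round(P2,0))
print("tab",tri((t,263.84,237.48),(s,358.9,243.3)))
print("ptop ends from side",tri((t,297,244),(s,360,203)))
print("ball",tri((t,250+203/5,195+125/5),(s,305+141/5,200+143/5)))
for u,v in((110,250),(298,240)): print("paneltop z~128",onz(t,250+u/5,195+v/5,128))
Q=[onz(t,u,v,62) for u,v in((387.6,240.3),(407.1,231.5),(410.1,237.5),(390.9,245.7))];print(np.round(Q,0),np.mean(Q,0))
# side: slot cheeks
print("cheeks",[onz(s,305+(u-400)/5,200+v/5,22).round(0) for u,v in((445,232),(520,225),(450,262),(520,255))])
print("cheeks top",[onz(t,250+u/5,195+v/5,22).round(0) for u,v in((195,62),(230,62),(195,120),(232,125))])
for n,u,v in(("cylfoot",374,166),("box",424,182),("bottle",218,176),("marker",240,260),("bluebox",201,221)): print(n,onz(t,u,v,10).round(0))
im=r.get_image("wrist");print(np.round(im["tool_from_camera"],2),im["fx"])
```

```text
[[616. 129.  14.]
 [620.  -3.  14.]
 [469.  -5.  14.]
 [467. 124.  14.]] [543.2  61.3  14. ]
side [[620.   3.  14.]
 [617. 134.  14.]
 [469. 131.  14.]]
tab [504.58218616 141.53273075 116.50200537]
ptop ends from side [483.71786943  39.08619832 155.03376479]
ball [559.1311703   62.4777909   93.45512929]
paneltop z~128 [480.18236624 115.80173128 128.        ]
paneltop z~128 [483.93764771   4.43537097 128.        ]
[[ 493. -237.   62.]
 [ 520. -299.   62.]
 [ 501. -307.   62.]
 [ 476. -246.   62.]] [ 497.6087525  -271.99547149   62.        ]
cheeks [array([611.,  55.,  22.]), array([569.,  54.,  22.]), array([610.,  77.,  22.]), array([572.,  75.,  22.])]
cheeks top [array([611.,  73.,  22.]), array([610.,  50.,  22.]), array([573.,  73.,  22.]), array([569.,  49.,  22.])]
cylfoot [ 748. -212.   10.]
box [ 689. -375.   10.]
bottle [725. 311.  10.]
marker [444. 233.  10.]
bluebox [574. 364.  10.]
[[   0.     -0.96   -0.29   75.73]
 [   1.      0.     -0.     -0.18]
 [   0.     -0.29    0.96 -142.2 ]
 [   0.      0.      0.      1.  ]] 285.90420223536916
```

```bash
cat >> h.py <<'E'
def go(*targets, base=None):
    "targets (x,y,z,tool-x world angle deg); prints fractions from the given/current commanded pose (x,y,z,ang)"
    s=r.observe();M=mat(s["tool_rot"])
    b=base if base is not None else (*s["ee_pos"],np.degrees(np.arctan2(M[1,0],M[0,0])))
    a=np.radians(b[3]);c,n=np.cos(a),np.sin(a)
    for T in targets:
        d=np.array(T[:3])-b[:3];w=(T[3]-b[3]+180)%360-180
        print(np.round([(c*d[0]+n*d[1])/150,(n*d[0]-c*d[1])/150,-d[2]/150,-w/90],3),"t" if base is not None else b)
E
python3 - <<'E'
from h import *
b=(245.35,520.03,231.3,154.7)
go((270,400,320,165),(310,300,320,171),base=b)
b2=(270,400,320,171); go((310,300,320,171),(380,180,300,171),(430,143,250,171),base=b2)
E
```

```text
[-0.491 -0.653 -0.591 -0.114] t
[-1.017 -1.142 -0.591 -0.181] t
[-0.368 -0.617  0.     0.   ] t
[-0.954 -1.334  0.133  0.   ] t
[-1.322 -1.525  0.467  0.   ] t
```

Emit:
{"name": "servo_tool", "arguments": {
  "plan": "255 0 0 -0.3 0; 255 -0.25 -0.33 -0.59 -0.09; 255 -0.5 -0.65 -0.59 -0.18; 255 -0.5 -0.65 -0.59 -0.18; 255 -0.5 -0.65 -0.59 -0.18"
}}

```text
clock: 0.85
ee_pos: [272.0, 396.5, 321.4]
tool_rot: [0.001, 0.08, 0.997, 0.0]
force: [0.5, 0.3, 0.0]
width: 0.142
grasp_force: 0.0
```

Emit:
{"name": "servo_tool", "arguments": {
  "plan": "255 -0.3 -0.3 0 0; 255 -0.37 -0.62 0 0; 255 -0.6 -0.85 0 0; 255 -0.8 -1 0 0; 255 -0.8 -1 0 0; 255 -0.8 -1 0 0"
}}

```text
clock: 1.45
ee_pos: [367.1, 232.6, 319.7]
tool_rot: [-0.0, 0.081, 0.997, 0.0]
force: [0.3, 0.0, 0.4]
width: 0.002
grasp_force: 0.0
```

Run:
```python
from h import *
print(r.observe()["force"])
go((460,140,250,171),(478,140,200,171))
```

```text
[0.31715771 0.03868966 0.35253093]
[-0.71  -0.51   0.464 -0.003] (np.float64(367.1446853024968), np.float64(232.60020463784272), np.float64(319.6550850833915), np.float64(170.7531878063956))
[-0.829 -0.491  0.798 -0.003] (np.float64(367.1446853024968), np.float64(232.60020463784272), np.float64(319.6550850833915), np.float64(170.7531878063956))
```

Emit:
{"name": "servo_tool", "arguments": {
  "plan": "255 -0.3 -0.25 0.1 0; 255 -0.5 -0.5 0.3 0; 255 -0.7 -0.5 0.5 0; 255 -0.7 -0.5 0.6 0; 255 -0.7 -0.5 0.6 0; 255 -0.7 -0.5 0.6 0"
}}

```text
clock: 2.05
ee_pos: [457.6, 143.8, 229.6]
tool_rot: [-0.001, 0.078, 0.997, 0.0]
force: [-0.0, -0.5, 0.6]
width: 0.002
grasp_force: 0.0
```

```bash
cat >> h.py <<'E'
def wrist():
    s=r.observe();im=dict(r.get_image("wrist"));M=np.eye(4);M[:3,:3]=mat(s["tool_rot"]);M[:3,3]=s["ee_pos"]
    W=np.linalg.inv(M@np.array(im["tool_from_camera"]));im["R"]=W[:3,:3];im["t"]=W[:3,3];return im
E
python3 - <<'E'
from h import *
im=wrist();cv2.imwrite("pics/w1.png",im["color"])
import pickle;pickle.dump(im,open("w1.pkl","wb"))
print(r.observe()["ee_pos"])
p=im["color"].astype(int);m=((p[...,2]>110)&(p[...,1]<70)).astype(np.uint8)
n,l,st,ce=cv2.connectedComponentsWithStats(m)
for i in range(1,n):
    if st[i,4]>30: print(ce[i],st[i],onz(im,*ce[i],109))
E
```

```text
[458.05260651 143.83307066 230.49232089]
[321.29268293 235.25609756] [309 232  25   9 164] [499.11198697 138.33806034 109.        ]
```

View pics/w1.png

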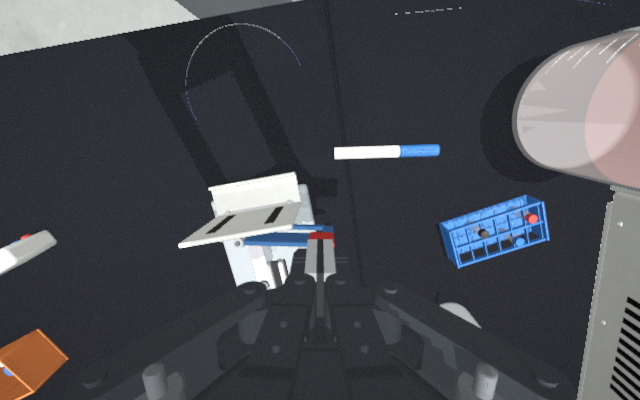

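The wrist view shows the red tab at (321,235), just ahead of the closed finger tips at (320,245), with the marker at (385,152), well clear. I'll descend in front of the tab.

Run:
```python
from h import *
go((462,142,106,171))
A=np.array([492,62.0]);d=15
def T(phi,rho=78,d=15,z=107):
    p=np.radians(phi);return (A[0]+rho*np.cos(p)-d*np.sin(p),A[1]+rho*np.sin(p)+d*np.cos(p),z,phi+90)
for d in (40,15,13):print(np.round(T(81,78,d),1))
for ph in (70,60,50,40,30,20,12,6,2):print(np.round(T(ph),1))
```

```text
[-0.028 -0.008  0.83   0.001] (np.float64(458.05260651319315), np.float64(143.83307066150635), np.float64(230.4923208876525), np.float64(171.06572105174214))
[464.7 145.3 107.  171. ]
[489.4 141.4 107.  171. ]
[491.4 141.1 107.  171. ]
[504.6 140.4 107.  160. ]
[518. 137. 107. 150.]
[530.6 131.4 107.  140. ]
[542.1 123.6 107.  130. ]
[552. 114. 107. 120.]
[560.2 102.8 107.  110. ]
[565.2  92.9 107.  102. ]
[568.   85.1 107.   96. ]
[569.4  79.7 107.   92. ]
```

Emit:
{"name": "servo_tool", "arguments": {
  "plan": "255 -0.03 -0.01 0.3 0; 255 -0.03 -0.01 0.6 0; 255 -0.03 -0.01 0.83 0; 255 -0.03 -0.01 0.83 0; 255 -0.03 -0.01 0.83 0; 255 -0.03 -0.01 0.83 0"
}}

```text
clock: 2.7
ee_pos: [464.6, 141.1, 107.8]
tool_rot: [0.002, 0.078, 0.997, 0.001]
force: [-0.0, -0.1, 0.3]
width: -0.001
grasp_force: 0.0
```

Run:
```python
from h import *
go((480,142,107,171),(489.4,141.4,107,171),(504.6,140.4,107,160))
it,js=r.get_image("top"),r.get_image("side")
f=lambda x:cv2.resize(x,None,fx=5,fy=5,interpolation=cv2.INTER_CUBIC)
cv2.imwrite("pics/c2.png",np.hstack([f(it["color"][195:270,250:330]),f(js["color"][200:275,305:385])]))
```

```text
[-0.101  0.022  0.006 -0.   ] (np.float64(464.58008787351685), np.float64(141.06673935424527), np.float64(107.83924664422051), np.float64(170.9972030030416))
[-0.163  0.028  0.006 -0.   ] (np.float64(464.58008787351685), np.float64(141.06673935424527), np.float64(107.83924664422051), np.float64(170.9972030030416))
[-0.264  0.037  0.006  0.122] (np.float64(464.58008787351685), np.float64(141.06673935424527), np.float64(107.83924664422051), np.float64(170.9972030030416))
```

View pics/c2.png

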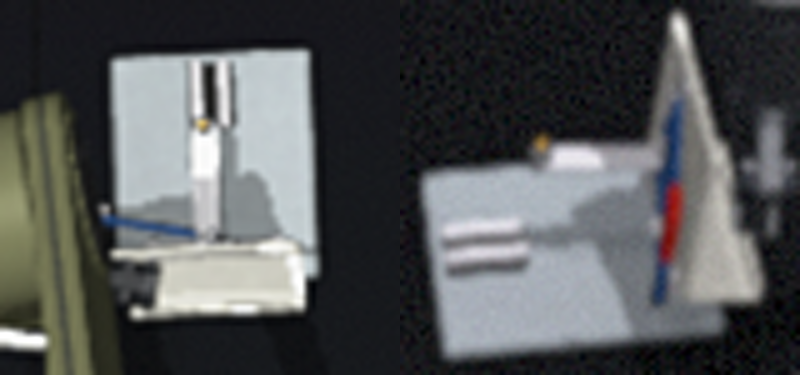

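The side view shows the finger tip at crop (770,200) in front of the unmoved leg, with the tab at (672,225). I'll start the slow push.

Emit:
{"name": "servo_tool", "arguments": {
  "plan": "255 -0.06 0.01 0 0; 255 -0.1 0.02 0 0; 255 -0.13 0.025 0 0; 255 -0.16 0.03 0 0; 255 -0.185 0.03 0 0.03; 255 -0.21 0.03 0 0.06; 255 -0.235 0.035 0 0.09; 255 -0.26 0.035 0 0.12"
}}

```text
clock: 3.6
ee_pos: [501.8, 139.0, 105.0]
tool_rot: [-0.001, 0.173, 0.985, -0.0]
force: [-0.3, 0.6, 0.4]
width: 0.002
grasp_force: 0.4
```

```bash
cat >> h.py <<'E'
def tab(im=None):
    js=r.get_image("side");p=js["color"][195:275,300:390].astype(int)
    m=((p[...,2]>100)&(p[...,1]<70)).astype(np.uint8);m=cv2.medianBlur(m,3);n,l,st,ce=cv2.connectedComponentsWithStats(m)
    i=1+np.argmax(st[1:,4]);c=ce[i]+(300,195);return c,onz(js,*c,110)
def T(phi,rho=78,d=15,z=108,A=(492,62)):
    p=np.radians(phi);return (A[0]+rho*np.cos(p)-d*np.sin(p),A[1]+rho*np.sin(p)+d*np.cos(p),z,phi+90)
E
python3 - <<'E'
from h import *
print(r.observe()["force"],tab())
go(*[T(p) for p in(66,62,58,54,50,46)])
E
```

```text
[-0.33679121  0.59580728  0.42287435] (array([353.5, 245.5]), array([518.07710478, 141.45690484, 110.        ]))
[-0.045  0.019 -0.02   0.044] (np.float64(502.6996618884396), np.float64(138.97129517266458), np.float64(105.06875611631253), np.float64(159.92117780257595))
[-0.082  0.022 -0.02   0.088] (np.float64(502.6996618884396), np.float64(138.97129517266458), np.float64(105.06875611631253), np.float64(159.92117780257595))
[-0.119  0.023 -0.02   0.132] (np.float64(502.6996618884396), np.float64(138.97129517266458), np.float64(105.06875611631253), np.float64(159.92117780257595))
[-0.156  0.021 -0.02   0.177] (np.float64(502.6996618884396), np.float64(138.97129517266458), np.float64(105.06875611631253), np.float64(159.92117780257595))
[-0.192  0.017 -0.02   0.221] (np.float64(502.6996618884396), np.float64(138.97129517266458), np.float64(105.06875611631253), np.float64(159.92117780257595))
[-0.229  0.009 -0.02   0.266] (np.float64(502.6996618884396), np.float64(138.97129517266458), np.float64(105.06875611631253), np.float64(159.92117780257595))
```

Emit:
{"name": "servo_tool", "arguments": {
  "plan": "255 -0.025 0.01 0 0.02; 255 -0.045 0.02 -0.01 0.045; 255 -0.08 0.02 -0.02 0.09; 255 -0.12 0.025 -0.02 0.13; 255 -0.155 0.02 -0.02 0.175; 255 -0.19 0.015 -0.02 0.22; 255 -0.23 0.01 -0.02 0.265; 255 -0.23 0.01 -0.02 0.265"
}}

```text
clock: 4.45
ee_pos: [535.6, 128.5, 108.1]
tool_rot: [0.0, 0.372, 0.928, -0.0]
force: [0.2, -0.3, 0.1]
width: -0.001
grasp_force: 0.0
```

Run:
```python
from h import *
print(r.observe()["force"],tab())
go(*[T(p) for p in(42,38,34,30,26,22)])
```

```text
[ 0.18721549 -0.31536734  0.07603328] (array([338.88888889, 242.33333333]), array([552.55832983, 127.51708338, 110.        ]))
[-0.038  0.006  0.001  0.049] (np.float64(535.121407439111), np.float64(128.6144726335119), np.float64(108.08277661969913), np.float64(136.3815130114323))
[-0.075  0.009  0.001  0.093] (np.float64(535.121407439111), np.float64(128.6144726335119), np.float64(108.08277661969913), np.float64(136.3815130114323))
[-0.112  0.01   0.001  0.138] (np.float64(535.121407439111), np.float64(128.6144726335119), np.float64(108.08277661969913), np.float64(136.3815130114323))
[-0.149  0.007  0.001  0.182] (np.float64(535.121407439111), np.float64(128.6144726335119), np.float64(108.08277661969913), np.float64(136.3815130114323))
[-0.186  0.002  0.001  0.226] (np.float64(535.121407439111), np.float64(128.6144726335119), np.float64(108.08277661969913), np.float64(136.3815130114323))
[-0.222 -0.005  0.001  0.271] (np.float64(535.121407439111), np.float64(128.6144726335119), np.float64(108.08277661969913), np.float64(136.3815130114323))
```

Emit:
{"name": "servo_tool", "arguments": {
  "plan": "255 -0.02 0.005 0 0.025; 255 -0.04 0.005 0 0.05; 255 -0.075 0.01 0 0.09; 255 -0.11 0.01 0 0.14; 255 -0.15 0.005 0 0.18; 255 -0.185 0 0 0.225; 255 -0.22 -0.005 0 0.27; 255 -0.22 -0.005 0 0.27"
}}

```text
clock: 5.3
ee_pos: [558.3, 105.2, 108.2]
tool_rot: [-0.0, 0.559, 0.829, -0.0]
force: [0.5, 0.2, -0.4]
width: 0.0
grasp_force: 0.0
```

Run:
```python
from h import *
print(r.observe()["force"],tab())
go(*[T(p) for p in(18,15,12,10,8)])
```

```text
[ 0.53988919  0.15175749 -0.44304901] (array([329.5, 235. ]), array([573.14600498, 100.27933113, 110.        ]))
[-0.04   0.009  0.001  0.046] (np.float64(558.0687247373568), np.float64(105.36794995304128), np.float64(108.18959348519806), np.float64(112.13671676235337))
[-0.067  0.011  0.001  0.079] (np.float64(558.0687247373568), np.float64(105.36794995304128), np.float64(108.18959348519806), np.float64(112.13671676235337))
[-0.095  0.013  0.001  0.113] (np.float64(558.0687247373568), np.float64(105.36794995304128), np.float64(108.18959348519806), np.float64(112.13671676235337))
[-0.113  0.012  0.001  0.135] (np.float64(558.0687247373568), np.float64(105.36794995304128), np.float64(108.18959348519806), np.float64(112.13671676235337))
[-0.132  0.012  0.001  0.157] (np.float64(558.0687247373568), np.float64(105.36794995304128), np.float64(108.18959348519806), np.float64(112.13671676235337))
```

Emit:
{"name": "servo_tool", "arguments": {
  "plan": "255 -0.02 0.005 0 0.02; 255 -0.04 0.01 0 0.045; 255 -0.055 0.01 0 0.06; 255 -0.07 0.01 0 0.08; 255 -0.085 0.01 0 0.1; 255 -0.095 0.01 0 0.115; 255 -0.105 0.01 0 0.125; 255 -0.115 0.01 0 0.135"
}}

```text
clock: 6.15
ee_pos: [566.1, 89.9, 108.4]
tool_rot: [0.0, 0.644, 0.765, 0.0]
force: [-0.1, 0.3, 1.3]
width: -0.001
grasp_force: 0.3
```

Run:
```python
from h import *
print(r.observe()["force"],tab())
go(*[T(p) for p in(8,5,2)])
```

```text
Traceback (most recent call last):
  File "h.py", line 31, in tab
    i=1+np.argmax(st[1:,4]);c=ce[i]+(300,195);return c,onz(js,*c,110)
        ~~~~~~~~~^^^^^^^^^^
ValueError: attempt to get argmax of an empty sequence
```

Emit:
{"name": "servo_tool", "arguments": {
  "plan": "255 -0.01 0.001 0 0.02; 255 -0.017 0.002 0 0.04; 255 -0.024 0.002 0 0.06; 255 -0.03 0.003 0 0.08; 255 -0.036 0.003 0 0.09; 255 -0.036 0.003 0 0.09"
}}

```text
clock: 6.8
ee_pos: [567.4, 84.6, 108.3]
tool_rot: [0.0, 0.696, 0.718, -0.0]
force: [-0.4, -0.6, 0.8]
width: 0.003
grasp_force: 0.1
```

Run:
```python
from h import *
s=r.observe();print(s["force"],s["moment"]);go((0,0,0,0))
```

```text
[-0.43915456 -0.58855451  0.75694921] [-0.06161065 -0.0090013  -0.00659278]
[-0.451 -3.798  0.722  1.019] (np.float64(567.4097827667454), np.float64(84.62584482605001), np.float64(108.3039141270509), np.float64(91.71021780583628))
```

Aligned at 91.7°. Now I'll push in −y in fine steps and watch the force.

Emit:
{"name": "servo_tool", "arguments": {
  "plan": "255 -0.007 0.002 0 0; 255 -0.013 0.003 0 0; 255 -0.02 0.005 0 0; 255 -0.02 0.005 0 0"
}}

```text
clock: 7.2
ee_pos: [567.9, 82.1, 108.2]
tool_rot: [-0.0, 0.696, 0.718, -0.0]
force: [-1.2, 2.2, 1.1]
width: 0.002
grasp_force: 1.4
```

Emit:
{"name": "servo_tool", "arguments": {
  "plan": "255 -0.007 0.002 0 0; 255 -0.013 0.002 0 0; 255 -0.013 0.002 0 0"
}}

```text
clock: 7.5
ee_pos: [568.3, 80.6, 108.2]
tool_rot: [-0.001, 0.696, 0.718, 0.0]
force: [-0.2, 4.8, 1.0]
width: 0.003
grasp_force: 2.5
```

Run:
```python
from h import *
s=r.observe();print(s["ee_pos"],s["force"]);im=wrist();t=r.get_image("top")
f=lambda x,k:cv2.resize(x,None,fx=k,fy=k,interpolation=cv2.INTER_CUBIC)
cv2.imwrite("pics/c3.png",np.hstack([f(t["color"][195:270,250:330],5),f(im["color"][150:300,220:380],2.5)]))
```

```text
[568.26284069  80.61859857 108.20183061] [-0.22120264  4.77674774  1.02732328]
```

View pics/c3.png

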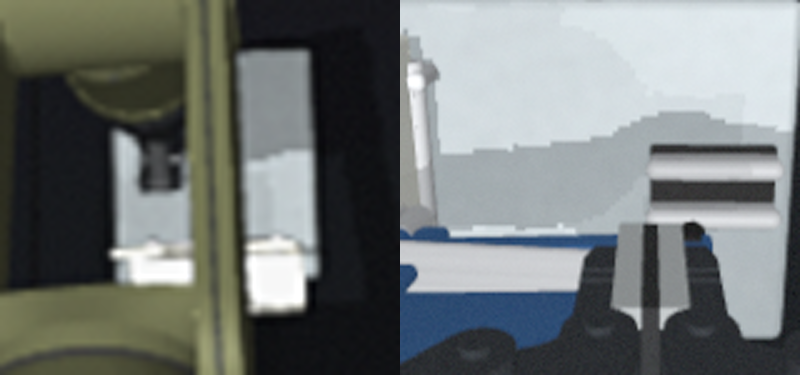

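The wrist view shows the blue leg (crop row ~240–290) pressed by the fingers, with the foot at (695,230) near the slot line. The force is 4.8 N and rising onto the catch, so I'll continue.

Emit:
{"name": "servo_tool", "arguments": {
  "plan": "255 -0.007 0.001 0 0; 255 -0.013 0.001 0 0; 255 -0.013 0.001 0 0"
}}

```text
clock: 7.9
ee_pos: [568.5, 79.0, 108.2]
tool_rot: [-0.001, 0.696, 0.718, 0.0]
force: [-1.2, 5.7, -0.0]
width: -0.0
grasp_force: 2.9
```

Emit:
{"name": "servo_tool", "arguments": {
  "plan": "255 -0.007 0.001 0 0; 255 -0.013 0.001 0 0; 255 -0.013 0.001 0 0"
}}

```text
clock: 8.2
ee_pos: [569.3, 75.4, 108.3]
tool_rot: [0.001, 0.696, 0.718, -0.0]
force: [0.0, 0.0, -0.0]
width: -0.001
grasp_force: 0.0
```

The force dropped to zero, so it clicked. I'll press gently to confirm the stop.

Emit:
{"name": "servo_tool", "arguments": {
  "plan": "255 -0.007 0 0 0; 255 -0.013 0 0 0; 255 -0.013 0 0 0"
}}

```text
clock: 8.5
ee_pos: [569.4, 74.8, 108.4]
tool_rot: [-0.0, 0.697, 0.718, 0.001]
force: [-0.0, 4.8, -0.4]
width: 0.004
grasp_force: 2.5
```

Emit:
{"name": "servo_tool", "arguments": {
  "plan": "255 -0.007 0 0 0; 255 -0.007 0 0 0; 255 0.1 0 0 0; 255 0.2 0 0 0; 255 0.3 0 0 0; 255 0.3 0 -0.6 0; 255 0.3 0 -0.6 0"
}}

```text
clock: 9.2
ee_pos: [567.1, 120.4, 198.7]
tool_rot: [-0.001, 0.696, 0.718, -0.001]
force: [1.5, 0.1, 0.7]
width: -0.005
grasp_force: 0.0
```

Run:
```python
from h import *
s=r.observe();print(s["ee_pos"],s["force"]);im=wrist();t=r.get_image("side")
f=lambda x,k:cv2.resize(x,None,fx=k,fy=k,interpolation=cv2.INTER_CUBIC)
cv2.imwrite("pics/c4.png",np.hstack([f(t["color"][200:275,305:385],5),f(im["color"][60:240,200:392],400/192)]))
```

```text
[567.07109317 120.37062595 198.67006285] [1.49892678 0.11915302 0.71314209]
```

View pics/c4.png

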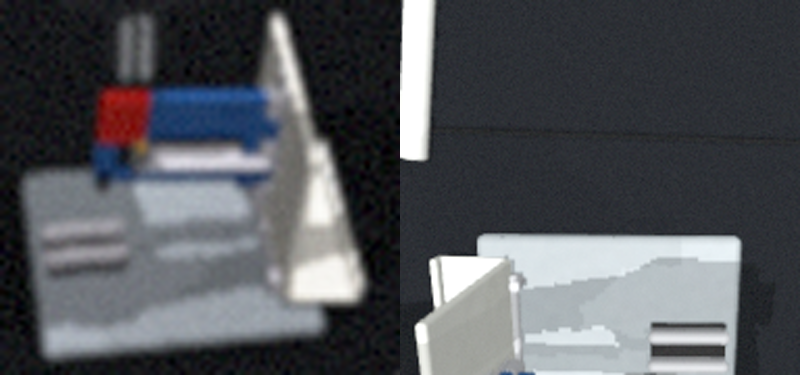

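The side view shows the leg straight behind the panel at crop (185,100), with the tab over the catch ball and the foot at (100,180), above the slot. Next I'll straddle the panel's upper edge, off to the left of the leg, to ease it back while keeping it held on both sides.

Run:
```python
from h import *
go((481.5,95,165,91.6),(481.5,95,150,91.6))
```

```text
[-0.152 -0.609  0.264  0.003] (np.float64(572.0204975268585), np.float64(120.71865719362445), np.float64(204.5273280259274), np.float64(91.8276792475965))
[-0.152 -0.609  0.364  0.003] (np.float64(572.0204975268585), np.float64(120.71865719362445), np.float64(204.5273280259274), np.float64(91.8276792475965))
```

Emit:
{"name": "servo_tool", "arguments": {
  "plan": "180 -0.05 -0.2 0 0; 180 -0.1 -0.4 0 0; 180 -0.15 -0.6 0.1 0; 180 -0.15 -0.61 0.26 0; 180 -0.15 -0.61 0.36 0; 180 -0.15 -0.61 0.36 0; 180 -0.15 -0.61 0.36 0"
}}

```text
clock: 10.0
ee_pos: [476.9, 94.1, 144.2]
tool_rot: [-0.0, 0.696, 0.718, -0.0]
force: [-0.1, 0.4, -0.7]
width: 0.297
grasp_force: 0.0
```

Run:
```python
from h import *
s=r.observe();im=wrist();cv2.imwrite("pics/w5.png",im["color"]);print(s["ee_pos"],s["force"])
print([np.round(proj(im,np.array(p)),0) for p in((480,117,129),(482,62,129),(484,7,129))])
```

```text
[476.89468387  94.12753753 144.19759213] [-0.11192312  0.43139436 -0.66362047]
[array([327., 206.]), array([327., 288.]), array([327., 356.])]
```

View pics/w5.png

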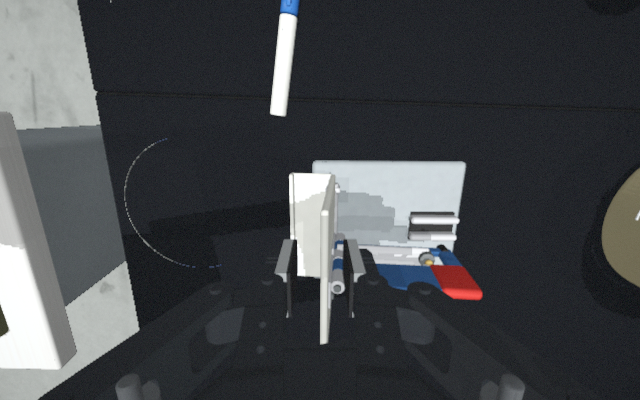

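The wrist view shows the panel's top edge running from (326,208) to (324,342), between the open fingers at (285,270) and (353,270). That fits the estimate of x≈480, so I'll descend and narrow the gap.

Emit:
{"name": "servo_tool", "arguments": {
  "plan": "180 0 0.025 0.05 0; 180 0 0.025 0.1 0; 180 0 0.025 0.16 0; 190 0 0.025 0.16 0; 200 0 0.025 0.16 0; 208 0 0.025 0.16 0; 214 0 0.025 0.16 0; 214 0 0.025 0.16 0"
}}

```text
clock: 10.85
ee_pos: [480.9, 93.8, 120.6]
tool_rot: [0.0, 0.696, 0.718, 0.0]
force: [-0.6, -0.7, -0.2]
width: 0.163
grasp_force: 0.0
```

Run:
```python
from h import *
s=r.observe();print(s["ee_pos"],s["force"],s["width"],s["grasp_force"])
L=lambda th:(488-1+105*np.sin(np.radians(th))-9*np.sin(np.radians(th)),95,24+105*np.cos(np.radians(th))-9,91.8)
go(*[L(t) for t in(0,4,8,12,16,20,22,24)])
```

```text
[480.9131427   93.83464854 120.5709635 ] [-0.61502929 -0.72892162 -0.19979674] 0.16316928631347366 0.0
[ 0.007  0.041  0.004 -0.001] (np.float64(480.9131427047453), np.float64(93.83464854179445), np.float64(120.57096349739606), np.float64(91.74338405841998))
[ 0.005  0.085  0.006 -0.001] (np.float64(480.9131427047453), np.float64(93.83464854179445), np.float64(120.57096349739606), np.float64(91.74338405841998))
[ 0.004  0.13   0.011 -0.001] (np.float64(480.9131427047453), np.float64(93.83464854179445), np.float64(120.57096349739606), np.float64(91.74338405841998))
[ 0.002  0.174  0.019 -0.001] (np.float64(480.9131427047453), np.float64(93.83464854179445), np.float64(120.57096349739606), np.float64(91.74338405841998))
[ 0.001  0.217  0.031 -0.001] (np.float64(480.9131427047453), np.float64(93.83464854179445), np.float64(120.57096349739606), np.float64(91.74338405841998))
[-0.     0.26   0.046 -0.001] (np.float64(480.9131427047453), np.float64(93.83464854179445), np.float64(120.57096349739606), np.float64(91.74338405841998))
[-0.001  0.28   0.055 -0.001] (np.float64(480.9131427047453), np.float64(93.83464854179445), np.float64(120.57096349739606), np.float64(91.74338405841998))
[-0.001  0.301  0.064 -0.001] (np.float64(480.9131427047453), np.float64(93.83464854179445), np.float64(120.57096349739606), np.float64(91.74338405841998))
```

Emit:
{"name": "servo_tool", "arguments": {
  "plan": "214 0 0.02 0 0; 214 0 0.04 0 0; 214 0 0.06 0.004 0; 214 0 0.08 0.006 0; 214 0 0.1 0.008 0; 214 0 0.12 0.01 0; 214 0 0.14 0.013 0; 214 0 0.16 0.016 0"
}}

```text
clock: 11.65
ee_pos: [505.1, 94.6, 117.9]
tool_rot: [0.0, 0.696, 0.718, 0.0]
force: [-0.7, 0.5, 0.8]
width: 0.165
grasp_force: 0.4
```

Emit:
{"name": "servo_tool", "arguments": {
  "plan": "214 0 0.015 0.004 0; 214 0 0.03 0.008 0; 214 0 0.045 0.013 0; 214 0 0.06 0.018 0; 214 0 0.075 0.023 0; 214 0 0.085 0.028 0; 214 0 0.095 0.03 0; 214 0 0.095 0.03 0"
}}

```text
clock: 12.45
ee_pos: [519.3, 95.0, 113.3]
tool_rot: [0.0, 0.696, 0.718, 0.0]
force: [0.1, 0.5, 0.2]
width: 0.157
grasp_force: 0.0
```

Run:
```python
from h import *
s=r.observe();print(s["ee_pos"],s["force"],s["width"],s["grasp_force"]);im=r.get_image("side")
f=lambda x,k:cv2.resize(x,None,fx=k,fy=k,interpolation=cv2.INTER_CUBIC)
cv2.imwrite("pics/c6.png",np.hstack([f(im["color"][195:275,300:390],5),f(wrist()["color"][120:360,220:500],400/280)[:400]]) if 0 else f(im["color"][195:275,300:390],5))
```

```text
[519.25207543  95.01956332 113.3471985 ] [0.09442277 0.45032318 0.19139499] 0.15702065116922415 0.0
```

View pics/c6.png

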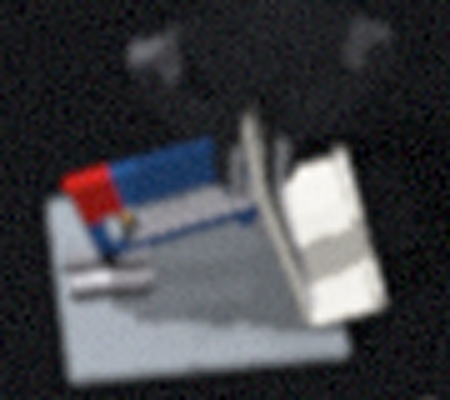

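The side view shows the panel leaning about 18°, with the foot at (110,257) entering the slot cheeks. I'll go on gently until resistance.

Emit:
{"name": "servo_tool", "arguments": {
  "plan": "214 0 0.015 0.003 0; 214 0 0.03 0.007 0; 214 0 0.04 0.01 0; 214 0 0.05 0.012 0; 214 0 0.05 0.012 0; 214 0 0.05 0.012 0"
}}

```text
clock: 13.1
ee_pos: [526.4, 95.2, 111.5]
tool_rot: [-0.0, 0.696, 0.718, -0.0]
force: [0.2, -0.4, -0.7]
width: 0.161
grasp_force: 0.0
```

Emit:
{"name": "servo_tool", "arguments": {
  "plan": "214 0 0.01 0.002 0; 214 0 0.02 0.004 0; 214 0 0.03 0.005 0; 214 0 0.03 0.005 0; 214 0 0.03 0.005 0"
}}

```text
clock: 13.6
ee_pos: [528.4, 95.3, 110.8]
tool_rot: [-0.002, 0.696, 0.718, -0.002]
force: [-6.1, -0.3, 6.0]
width: 0.163
grasp_force: 3.7
```

Run:
```python
from h import *
s=r.observe();print(s["ee_pos"],s["force"],s["width"],s["grasp_force"])
im=r.get_image("side");cv2.imwrite("pics/c7.png",cv2.resize(im["color"][195:275,300:390],None,fx=5,fy=5,interpolation=cv2.INTER_CUBIC))
print([proj(im,np.array(p)) for p in((598,64,14),(488+105*.3746,7,24+105*.927),(488+105*.3746,117,24+105*.927))])
```

```text
[528.44543966  95.2784352  110.79795076] [-6.05777155 -0.29901323  6.02872268] 0.16276014884439027 3.72194767347537
[(np.float64(318.96518912898887), np.float64(250.5106495079005)), (np.float64(342.99473560417056), np.float64(205.7514787988197)), (np.float64(348.56706697396515), np.float64(235.39145960737687))]
```

View pics/c7.png

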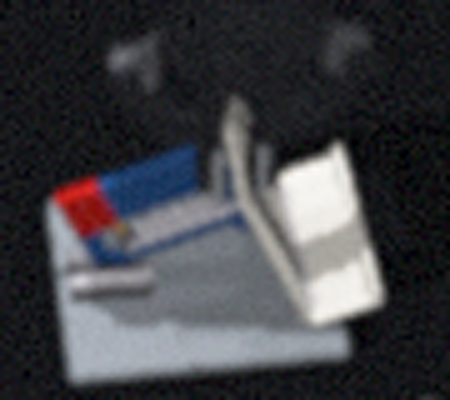

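The side view shows the panel leaning back on its leg, with the foot down between the cheeks at (110,258). The contact force of about 8.6 N says it is seated. I'll release, open, lift and head for the timer.

Emit:
{"name": "servo_tool", "arguments": {
  "plan": "214 0 -0.02 -0.005 0; 195 0 -0.03 -0.01 0; 175 0 -0.02 -0.02 0; 155 0 -0.01 -0.04 0; 150 0 0 -0.1 0; 150 0 0 -0.3 0; 150 0 0 -0.6 0; 150 0 0 -0.8 0"
}}

```text
clock: 14.45
ee_pos: [532.3, 95.5, 234.2]
tool_rot: [0.001, 0.696, 0.718, 0.001]
force: [0.9, -0.3, 0.6]
width: 0.41
grasp_force: 0.0
```

Run:
```python
from h import *
s=r.observe();print(s["ee_pos"],s["force"])
a=(528,95,229,91.8)
go((500,-40,229,70),base=a);go((490,-180,229,40),(480,-272,229,23.5),base=(500,-40,229,70))
t=r.get_image("top");f=r.get_image("side")
for im,o in((t,(250,195)),(f,(300,195))):
    p=im["color"][o[1]:o[1]+80,o[0]:o[0]+90].astype(int);m=((p[...,2]>100)&(p[...,1]<70)).astype(np.uint8)
    ys,xs=np.nonzero(m);print(xs.mean()+o[0],ys.mean()+o[1],len(xs))
    globals().setdefault("c",[]).append((im,xs.mean()+o[0],ys.mean()+o[1]))
print("tab",tri(*c),"expect",488+84*.3746+86.5*.927,64.5,24+84*.927-86.5*.3746)
```

```text
[532.32072271  95.47972318 234.17087217] [ 0.85911428 -0.32358158  0.56871763]
[-0.894 -0.215  0.     0.242] t
[-0.9    0.257  0.     0.333] t
[-1.499  0.404  0.     0.517] t
290.11764705882354 204.47058823529412 17
316.6666666666667 235.97530864197532 81
tab [607.07059429  65.77872347  75.09695596] expect 599.6519000000001 64.5 69.4651
```

Emit:
{"name": "servo_tool", "arguments": {
  "plan": "0 -0.25 -0.06 0 0.08; 0 -0.5 -0.12 0 0.16; 0 -0.7 -0.17 0 0.24; 0 -0.9 -0.21 0 0.24; 0 -0.9 -0.21 0 0.24; 0 -0.9 -0.21 0 0.24"
}}

```text
clock: 15.15
ee_pos: [503.4, -40.9, 230.7]
tool_rot: [-0.0, 0.819, 0.574, 0.0]
force: [-0.7, 0.1, -0.1]
width: 1.001
grasp_force: 0.0
```

Emit:
{"name": "servo_tool", "arguments": {
  "plan": "0 -0.25 0.07 0 0.1; 0 -0.5 0.14 0 0.2; 0 -0.75 0.22 0 0.3; 0 -0.95 0.28 0 0.4; 0 -1 0.3 0 0.5; 0 -1 0.3 0 0.52; 0 -1 0.3 0 0.52"
}}

```text
clock: 15.85
ee_pos: [495.4, -196.3, 230.5]
tool_rot: [-0.0, 0.979, 0.203, -0.0]
force: [0.1, -0.5, 0.2]
width: 0.998
grasp_force: 0.0
```

Run:
```python
from h import *
s=r.observe();print(s["ee_pos"]);im=wrist();cv2.imwrite("pics/w8.png",im["color"])
print(proj(im,np.array([497.,-272,62])))
p=im["color"].astype(int);m=((p.min(2)>110)&(p.max(2)-p.min(2)<40)).astype(np.uint8)
for c in cv2.findContours(m,0,2)[0]:
    if cv2.contourArea(c)>300:
        q=cv2.boxPoints(cv2.minAreaRect(c));ap=cv2.approxPolyDP(c,3,True)[:,0];print(cv2.contourArea(c),cv2.minAreaRect(c));print([np.round(onz(im,*x,62)[:2]) .tolist() for x in ap] if len(ap)<12 else len(ap), ap.tolist() if len(ap)<12 else "")
```

```text
[ 495.4036451  -196.25490175  230.52130095]
(np.float64(381.03425558737575), np.float64(205.82852979289135))
483.0 ((485.5, 390.5), (17.0, 51.0), 90.0)
[[282.0, -510.0], [308.0, -580.0], [311.0, -506.0]] [[460, 397], [511, 399], [469, 382]]
450.0 ((153.4488983154297, 378.3905029296875), (23.836576461791992, 27.42487907409668), 19.983104705810547)
[[155.0, -80.0], [135.0, -80.0], [114.0, -110.0], [163.0, -108.0], [166.0, -96.0]] [[146, 368], [143, 378], [160, 395], [167, 370], [159, 366]]
3089.0 ((278.6665954589844, 341.28143310546875), (123.47199249267578, 50.963340759277344), 19.57312774658203)
[[270.0, -151.0], [229.0, -198.0], [255.0, -221.0], [270.0, -220.0], [288.0, -283.0], [310.0, -313.0], [312.0, -155.0]] [[220, 322], [244, 356], [266, 347], [269, 339], [318, 344], [345, 339], [233, 298]]
1085.0 ((599.8330078125, 313.2652282714844), (51.02471160888672, 24.94820213317871), 32.19573211669922)
[[471.0, -562.0], [458.0, -630.0], [487.0, -637.0], [499.0, -569.0]] [[573, 308], [608, 333], [627, 318], [591, 293]]
484.0 ((432.7000732421875, 273.4000244140625), (57.6905517578125, 16.0
[... 957 characters left out ...]
85.0, -519.0], [585.0, -526.0], [625.0, -533.0]] [[639, 183], [605, 220], [610, 222], [639, 194]]
1657.0 ((380.2638244628906, 198.51551818847656), (61.89301300048828, 30.594173431396484), 3.3664605617523193)
[[504.0, -229.0], [491.0, -235.0], [479.0, -250.0], [502.0, -306.0], [519.0, -299.0], [526.0, -277.0], [510.0, -232.0]] [[350, 186], [350, 198], [357, 212], [409, 213], [411, 198], [397, 185], [354, 182]]
378.0 ((13.299997329711914, 94.40000915527344), (35.7770881652832, 12.969193458557129), 26.56505012512207)
[[463.0, 141.0], [449.0, 138.0], [447.0, 120.0], [453.0, 111.0], [459.0, 111.0]] [[0, 81], [2, 96], [20, 105], [29, 103], [30, 97]]
15310.0 ((100.5, 71.0), (142.0, 201.0), 90.0)
27
```

Both views agree: the timer's centre is at (497.7,−272.3) with a yaw of about 23°.

Run:
```python
from h import *
go((497.7,-272.3,200,23),(497.7,-272.3,120,23),(497.7,-272.3,14,23))
```

```text
[-0.188  0.473  0.204  0.005] (np.float64(495.3387989511318), np.float64(-195.98615057153816), np.float64(230.57982996990742), np.float64(23.494211261885184))
[-0.188  0.473  0.737  0.005] (np.float64(495.3387989511318), np.float64(-195.98615057153816), np.float64(230.57982996990742), np.float64(23.494211261885184))
[-0.188  0.473  1.444  0.005] (np.float64(495.3387989511318), np.float64(-195.98615057153816), np.float64(230.57982996990742), np.float64(23.494211261885184))
```

Emit:
{"name": "servo_tool", "arguments": {
  "plan": "0 -0.1 0.25 0.1 0; 0 -0.19 0.47 0.2 0.005; 0 -0.19 0.47 0.5 0.005; 0 -0.19 0.47 0.74 0.005; 0 -0.19 0.47 0.74 0.005; 0 -0.19 0.47 0.74 0.005"
}}

```text
clock: 16.5
ee_pos: [496.9, -272.0, 119.8]
tool_rot: [-0.001, 0.98, 0.2, -0.001]
force: [0.9, -0.2, 0.5]
width: 0.999
grasp_force: 0.0
```

Run:
```python
from h import *
go((497.7,-272.3,14,23))
im=wrist();cv2.imwrite("pics/w9.png",im["color"]);p=im["color"].astype(int);m=((p.min(2)>110)&(p.max(2)-p.min(2)<40)).astype(np.uint8)
u,v=proj(im,np.array([497.7,-272.3,62]));print(u,v)
for c in cv2.findContours(m,0,2)[0]:
    if cv2.contourArea(c)>800 and cv2.pointPolygonTest(c,(u,v),True)>-40:print(cv2.minAreaRect(c),[np.round(onz(im,*x,62)[:2]) .tolist() for x in cv2.approxPolyDP(c,4,True)[:,0]])
```

```text
[0.004 0.004 0.705 0.   ] (np.float64(496.8713608209479), np.float64(-271.98045290145666), np.float64(119.76326854509729), np.float64(23.01561566367205))
320.68138963860827 215.51936045651712
((323.0823059082031, 204.35409545898438), (88.0899658203125, 47.44073486328125), 2.8624050617218018) [[500.0, -240.0], [479.0, -248.0], [500.0, -305.0], [519.0, -300.0], [530.0, -285.0], [514.0, -241.0]]
```

Emit:
{"name": "servo_tool", "arguments": {
  "plan": "0 0 0 0.25 0; 0 0 0 0.5 0; 0 0 0 0.7 0; 0 0 0 0.7 0; 60 0 0 0.7 0; 120 0 0 0.7 0; 160 0 0 0.7 0; 160 0 0 0.7 0",
  "grip_force": 25
}}

```text
clock: 17.35
ee_pos: [498.8, -274.1, 17.5]
tool_rot: [0.002, 0.98, 0.198, 0.002]
force: [1.1, 1.0, 7.4]
width: 0.775
grasp_force: 28.5
```

Emit:
{"name": "servo_tool", "arguments": {
  "plan": "200 0 0 0 0; 200 0 0 0 0; 200 0 0 -0.1 0; 200 0 0 -0.3 0; 200 0 0 -0.6 0; 200 0 0 -0.9 0; 200 0 0 -0.9 0"
}}

```text
clock: 18.05
ee_pos: [501.1, -275.7, 157.6]
tool_rot: [0.005, 0.98, 0.199, 0.005]
force: [1.3, -1.0, -0.1]
width: 0.777
grasp_force: 28.4
```

Run:
```python
from h import *
s=r.observe();print(s["width"],s["grasp_force"],s["force"]);go((460,-150,150,10))
im=wrist();cv2.imwrite("pics/w10.png",im["color"]);p=im["color"].astype(int);m=((p.min(2)>110)&(p.max(2)-p.min(2)<40)).astype(np.uint8)
M=mat(s["tool_rot"])
for c in cv2.findContours(m,0,2)[0]:
    if cv2.contourArea(c)>1500:
        zt=s["ee_pos"][2]-14+62
        print(cv2.minAreaRect(c),[np.round(M.T@(onz(im,*x,zt)-s["ee_pos"]),1)[:2].tolist() for x in cv2.approxPolyDP(c,4,True)[:,0]][:9])
```

```text
0.7767192425156727 28.407198472414166 [ 1.27685598 -0.97750081 -0.13508545]
[ 0.074 -0.879  0.051  0.143] (np.float64(501.05104881001193), np.float64(-275.73763057843337), np.float64(157.6326485734134), np.float64(22.904564823005217))
((185.6492156982422, 380.7712097167969), (40.897247314453125, 69.48526000976562), 33.11134338378906) [[-17.3, -49.3], [-19.2, -57.3], [-44.3, -73.7], [-44.6, -56.1], [-38.0, -48.8]]
((33.78814697265625, 359.53265380859375), (84.4806900024414, 48.20476150512695), 16.587337493896484) [[-5.1, -125.4], [-29.0, -133.0], [-35.7, -117.6], [-17.2, -96.8]]
((598.213134765625, 336.65570068359375), (63.08157730102539, 30.690523147583008), 31.759479522705078) [[-11.1, 99.6], [-25.8, 122.5], [-16.5, 129.4], [-1.6, 106.5]]
((320.87646484375, 273.0236511230469), (159.33941650390625, 100.02313995361328), 2.1610796451568604) [[35.9, -19.5], [15.4, -29.7], [-2.9, -29.1], [-5.5, 29.1], [13.6, 30.0], [35.3, 18.6], [37.4, -8.9]]
((29.5, 62.0), (124.0, 59.0), 90.0) [[104.9, -73.9], [104.9, -90.4], [71.0, -101.2], [78.5, -93.6], [75.8, -87.4], [76.7, -85.0]]
```

Run:
```python
from h import *
go((480,-140,165,14))
go((465,-20,165,5),(460,0,165,1.6),base=(480,-140,165,14))
```

```text
[ 0.23  -0.877 -0.068  0.099] (np.float64(499.35551941135054), np.float64(-274.6667532811596), np.float64(154.72784150732306), np.float64(22.89564382707525))
[ 0.097 -0.8    0.     0.1  ] t
[ 0.096 -0.938  0.     0.138] t
```

Emit:
{"name": "servo_tool", "arguments": {
  "plan": "200 0.06 -0.2 -0.03 0.02; 200 0.12 -0.45 -0.07 0.05; 200 0.18 -0.7 -0.07 0.08; 200 0.23 -0.88 -0.07 0.1; 200 0.23 -0.88 -0.07 0.1"
}}

```text
clock: 18.6
ee_pos: [474.4, -134.1, 159.4]
tool_rot: [-0.002, 0.993, 0.122, -0.002]
force: [-0.9, 0.4, -1.1]
width: 0.774
grasp_force: 28.4
```

Emit:
{"name": "servo_tool", "arguments": {
  "plan": "200 0.03 -0.2 0 0.03; 200 0.06 -0.45 0 0.07; 200 0.1 -0.7 0 0.11; 200 0.1 -0.94 0 0.14; 200 0.1 -0.94 0 0.14; 200 0.1 -0.94 0 0.14"
}}

```text
clock: 19.2
ee_pos: [457.6, 2.6, 160.0]
tool_rot: [0.0, 1.0, 0.013, -0.0]
force: [0.1, -0.3, -1.3]
width: 0.776
grasp_force: 28.5
```

Run:
```python
from h import *
s=r.observe();print(s["width"],s["grasp_force"]);go((465,61.5,160,1.6))
im=wrist();cv2.imwrite("pics/w11.png",im["color"])
g=cv2.cvtColor(im["color"],6)
# predicted panel features at 22 deg: top edge ends
th=np.radians(22);yw=np.radians(1.6)
def pw(x,y,z):
    X=x*np.cos(th)+z*np.sin(th);Z=-x*np.sin(th)+z*np.cos(th)
    return np.array([488.3+X*np.cos(yw)-y*np.sin(yw),61.5+X*np.sin(yw)+y*np.cos(yw),24+Z])
t=r.get_image("top");p=t["color"][195:285,250:330].astype(int)
m=(p.min(2)>170).astype(np.uint8)
for c in cv2.findContours(m,0,2)[0]:
    if cv2.contourArea(c)>15: print(cv2.boundingRect(c+np.array((250,195))),(cv2.approxPolyDP(c,1.5,True)[:,0]+(250,195)).tolist())
for q in((-2.5,55,105),(-2.5,-55,105),(-36.5,55,9),(-36.5,-55,9),(-32.5,0,9)):print(q,np.round(proj(t,pw(*q)),1),pw(*q).round(1))
```

```text
0.7758095299427995 28.480263826204464
[ 0.059 -0.391 -0.    -0.002] (np.float64(457.60130535371445), np.float64(2.5914996703538264), np.float64(159.9595536377984), np.float64(1.451373547447751))
(250, 259, 11, 6) [[250, 259], [250, 263], [260, 263], [259, 260]]
(273, 207, 14, 16) [[286, 207], [273, 207], [274, 222], [275, 216], [278, 213], [286, 214]]
(296, 206, 15, 12) [[296, 206], [297, 216], [310, 217], [310, 206]]
(-2.5, 55, 105) [271.6 230.6] [523.8 117.5 122.3]
(-2.5, -55, 105) [308.4 228.8] [526.8   7.6 122.3]
(-36.5, 55, 9) [275.1 254.8] [456.3 115.6  46. ]
(-36.5, -55, 9) [310.  253.1] [459.4   5.7  46. ]
(-32.5, 0, 9) [292.6 252.8] [461.5  60.8  44.5]
```

Run:
```python
from h import *
t=r.get_image("side")
th=np.radians(22);yw=np.radians(1.6)
def pw(x,y,z):
    X=x*np.cos(th)+z*np.sin(th);Z=-x*np.sin(th)+z*np.cos(th)
    return np.array([488.3+X*np.cos(yw)-y*np.sin(yw),61.5+X*np.sin(yw)+y*np.cos(yw),24+Z])
for q in((-36.5,-55,9),(-36.5,55,9),(-40.5,-55,9),(-40.5,55,9),(0,-55,105),(0,55,105),(0,55,0)):print(q,np.round(proj(t,pw(*q)),1))
for u,v in((368.5,223.5),(377.2,255.5)):
    for z in(46,):print(onz(t,u,v,z))
```

```text
(-36.5, -55, 9) [366.4 223.7]
(-36.5, 55, 9) [374.6 253.2]
(-40.5, -55, 9) [367.7 223.3]
(-40.5, 55, 9) [376.  252.7]
(0, -55, 105) [342.3 205.9]
(0, 55, 105) [349.1 235.5]
(0, 55, 0) [362.6 259.8]
[453.31801885   5.24705882  46.        ]
[450.94524612 124.16894431  46.        ]
```

The lip's inner face matches a clear depth of 34 mm, so there is slack. I'll move over the ledge and descend.

Emit:
{"name": "servo_tool", "arguments": {
  "plan": "200 0.02 -0.15 0 0; 200 0.06 -0.3 0 0; 200 0.09 -0.4 0 0; 200 0.105 -0.4 0.15 0; 200 0.105 -0.4 0.3 0; 200 0.105 -0.4 0.45 0; 200 0.105 -0.4 0.6 0; 200 0.105 -0.4 0.6 0"
}}

```text
clock: 20.15
ee_pos: [470.4, 61.6, 67.9]
tool_rot: [0.0, 1.0, 0.01, -0.003]
force: [0.4, 0.3, -1.3]
width: 0.777
grasp_force: 28.5
```

Emit:
{"name": "servo_tool", "arguments": {
  "plan": "200 0 0 0.02 0; 200 0 0 0.04 0; 200 0 0 0.04 0"
}}

```text
clock: 20.45
ee_pos: [473.0, 62.7, 65.0]
tool_rot: [-0.0, 1.0, 0.011, 0.001]
force: [0.6, 0.4, -0.4]
width: 0.775
grasp_force: 28.5
```

Emit:
{"name": "servo_tool", "arguments": {
  "plan": "200 0 0 0.015 0; 200 0 0 0.03 0; 200 0 0 0.04 0; 200 0 0 0.04 0"
}}

```text
clock: 20.85
ee_pos: [472.1, 63.0, 58.3]
tool_rot: [-0.0, 1.0, 0.011, -0.0]
force: [-0.1, -0.2, -0.9]
width: 0.778
grasp_force: 28.5
```

Emit:
{"name": "servo_tool", "arguments": {
  "plan": "200 0 0 0.01 0; 200 0 0 0.02 0; 200 0 0 0.02 0"
}}

```text
clock: 21.15
ee_pos: [472.3, 63.0, 55.3]
tool_rot: [-0.0, 1.0, 0.011, 0.0]
force: [0.5, 0.4, 0.6]
width: 0.774
grasp_force: 28.6
```

Emit:
{"name": "servo_tool", "arguments": {
  "plan": "200 0 0 0.01 0; 200 0 0 0.013 0; 200 0 0 0.013 0"
}}

```text
clock: 21.45
ee_pos: [473.6, 62.9, 54.2]
tool_rot: [0.0, 1.0, 0.011, 0.001]
force: [0.7, -0.2, 5.8]
width: 0.776
grasp_force: 28.8
```

Emit:
{"name": "servo_tool", "arguments": {
  "plan": "200 0 0 0.01 0; 200 0 0 0.013 0; 200 0 0 0.013 0"
}}

```text
clock: 21.75
ee_pos: [474.2, 62.9, 52.7]
tool_rot: [0.0, 1.0, 0.011, 0.002]
force: [0.1, 0.5, 8.4]
width: 0.775
grasp_force: 29.0
```

Contact came at the predicted height. I'll ease off slightly and release, so the timer tips back against the panel.

Emit:
{"name": "servo_tool", "arguments": {
  "plan": "200 0.02 0 -0.005 0; 200 0.03 0 -0.005 0; 50 0.03 0 -0.005 0; 40 0.03 0 -0.005 0; 30 0.03 0 -0.005 0; 20 0.03 0 -0.005 0; 0 0.03 0 -0.005 0; 0 0.03 0 -0.005 0"
}}

```text
clock: 22.55
ee_pos: [476.7, 63.0, 52.2]
tool_rot: [0.0, 1.0, 0.011, -0.0]
force: [-0.0, 0.4, -0.4]
width: 1.001
grasp_force: 0.0
```

Run:
```python
from h import *
s=r.observe();print(s["ee_pos"],s["width"],s["grasp_force"],s["force"])
im=wrist();cv2.imwrite("pics/w12.png",im["color"])
```

```text
[476.69879685  63.00813765  52.16693921] 1.000952680711053 0.0 [-0.02569856  0.37400902 -0.41100903]
```

Emit:
{"name": "servo_tool", "arguments": {
  "plan": "0 0 0 -0.1 0; 0 0 0 -0.3 0; 0 0 -0.0 -0.6 0; 0 0 0 -0.9 0; 0 -0.1 0.3 -1 0; 0 -0.2 0.6 -1 0; 0 -0.2 0.9 -1 0; 0 -0.2 1 -1 0"
}}

```text
clock: 23.4
ee_pos: [449.9, -90.9, 202.9]
tool_rot: [0.001, 1.0, 0.01, 0.001]
force: [-0.1, 0.0, 0.1]
width: 1.0
grasp_force: 0.0
```

Emit:
{"name": "servo_tool", "arguments": {
  "plan": "0 0 0.3 0 0; 0 0 0.6 0 0; 0 0 0.9 0 0; 0 0 1 0 0; 0 0 1 0 0; 0 0 1 0 0"
}}

```text
clock: 24.0
ee_pos: [452.9, -236.7, 201.8]
tool_rot: [-0.001, 1.0, 0.011, -0.001]
force: [0.7, 0.1, 0.7]
width: 0.997
grasp_force: 0.0
```

Run:
```python
from h import *
print(r.observe()["ee_pos"])
th=np.radians(22);yw=np.radians(1.6)
def pw(x,y,z,dy=0):
    X=x*np.cos(th)+z*np.sin(th);Z=-x*np.sin(th)+z*np.cos(th)
    return np.array([488.3+X*np.cos(yw)-y*np.sin(yw),62.5+X*np.sin(yw)+y*np.cos(yw),24+Z])
for n in("side","top"):
    t=r.get_image(n);cv2.imwrite(f"pics/end_{n}.png",t["color"])
    print(n,"panel top",[np.round(proj(t,pw(0,y,105)),1) for y in(-55,55)],"timer corners (top face) ",[np.round(proj(t,pw(x,y,64)),1).tolist() for x,y in((-2.5,33),(-30.5,33),(-30.5,-33),(-2.5,-33))],"bottom",[np.round(proj(t,pw(x,y,2)),1).tolist() for x,y in((-2.5,33),(-30.5,33))])
    o=(305,195) if n=="side" else(255,195)
    p=t["color"][o[1]:o[1]+75,o[0]:o[0]+80].astype(int)
    print("\n".join("".join("R" if (q[2]>100 and q[1]<70) else "B" if q[0]>q[2]+40 else " .:-=+*#%@"[min(9,q.sum()//77)] for q in row) for row in (p if n=="side" else p[20:65])))
```

```text
[ 452.94270683 -236.72871518  201.82675445]
side panel top [array([342.4, 206.2]), array([349.2, 235.8])] timer corners (top face)  [[354.0, 239.0], [364.2, 235.3], [359.5, 217.6], [349.8, 221.3]] bottom [[361.7, 253.1], [371.6, 249.6]]
 .       .   . .   .    .     . .  .              ..  .  ..   .          .   .  
 .       .. .  . . . .  ..              .      .   .    .       .    .  ..  .   
.     ..  . .   .  . .    .  .  ...      .. ..  . . .  ..        .  . . .     . 
.  .    .. .    .     .  . .   ..  ..  .. .      . ..  . ...       ..           
  . .  .  .  . ...  .  .   .   .  .        .    . .    ..               . ..   .
 ..   ..    . .. . . .  .   . .   . .. ..     .   .  . .     . .   .    .  .   .
.  .               .  .   . .   .... . .   .  .    .           .  .            .
.          . .    ..  .   .  .     .  . . .    .            . . ..    .... .    
   .  ...     .   .      . . .  . . .   .  .   .. ..  ..    .  .   .          . 
.....   .        .. . .             ...   .       .        .  .               . 
. .  .    .   . .    .     .  .   . :-:.   .    ..  .
[... 8348 characters left out ...]
%#+=*%%#**%@@%%@@@@@@@@@@@@%:       .   .... .    ..
   ....   . . .   .:*@@@@@@@@@@@@@@@@@@@@@@@@@@@@@@@@@@%:        .. .   .. .. . 
      .. .  .   .  .+@@@@@@@@@@@@@@@@@@@@%@@@@@@@@@@@@@@:   .   .    .  ..   ...
          .   .    .+%%%@@@@@@@@@@@@@@@@@@@@@@@@%%%%%%%#:  . ...  ..  ... ..  . 
   .  . .. .  . .  .*@%%%%%%%%%%%%@@@@@@@@%###***+++===-.      . .  .     .     
      ........     .+###**+++=========++++=-----::::....   .... . .. .     .    
        . . .   .   :-=--:::::.............   .            ..   .. . ... .  ..  
          .  .. .    ...                                .   . . .  .. .. ..  .  
-::::.  .. . ..  ..                            .    . .   .    .. ....     .. ..
```

```bash
python3 -c "
from cell import r
print(r.sign_off())"
```

```text
the job is handed in; nothing more can be done
None
```

I handed the job in at about 24 s on the clock, well under the 67 s limit; no verdict came back. The leg clicked home against its stop, the panel leans back about 22° with its foot in the slot, and the timer stands on the ledge near the middle, against the panel with its display outwards.

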